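Clamp a wooden blank in the sanding fixture

TASK

Clamp the wooden blank in the sanding fixture: push the swing strap round with the side of a finger until it rests against its stop pin, over the blank, and then push the cam lever all the way down. The blank stays lying in its nest, and the sanding block, glue jar, tape roll and offcut around the fixture stay where they are.

Things in the scene. Friction and masses are not known exactly. Their poses are not given: they have to be found in the camera images.
- fixture: Sanding fixture, fixed on the table: brown grooved base plate 130 x 290 x 20 mm (x -65 to 65, y -60 to 230). Origin: on the table under the strap's vertical pivot axis; z up; +y points from the pivot to the nest with the blank, -x to the side where the strap is parked. Steel pillar (42 mm diameter) on the pivot axis to z 72 mm. Rails 14 mm high hold the blank on its +x, +y and -y sides.
- stop_pin (a point): Centre of the top of the strap's stop pin: 14 mm diameter, at x 21.5, y 45, z 96 mm of the fixture, on the +x side of the strap when that is fully home.
- strap (a joint): Strap's angle about the vertical pivot axis. 0: points along the fixture's -x (parked); grows clockwise seen from above; 1.571 (stop): points along +y, centred over the blank. Starts at 0 to 0.45, stays where left; 1 to 2 N at its end swing it.
- strap_end (a point): Point on the strap's upper side, on its centre line, 160 mm from the pivot axis. The strap is an aluminium bar 28 mm wide, 20 mm thick, with a round end that reaches 174 mm from the axis. With the lever up its underside is 79 mm and its upper side 99 mm above the table, 19 and 39 mm above the blank's top. The lever lowers it evenly, by 5 mm in all.
- press_foot: Sprung rubber foot under the strap, 22 mm diameter, 135 mm from the pivot axis. Origin: centre of its underside, 63 mm above the table with the lever at 0, then 3 mm above the blank's top when over it. The lever pulls the strap down and the foot then presses on the blank with about 6 N.
- lever (a joint): Cam lever's angle about its level axis. 0: raised, leaning 0.35 rad from vertical to the fixture's -y; 1.221 (stop): fully down, level, pointing along -y. Starts at 0 to 0.25, stays where left; 3 to 5 N at the paddle, square to the lever, push it down. It does not turn with the strap.
- lever_axis (a point): Middle of the lever's axis, which runs along the fixture's x, 127 mm straight above the fixture's origin, in a steel fork (38 mm along x, 22 mm along y, top at z 139 mm). The lever reaches 105 mm from this axis; its outer part, from 55 to 105 mm, is a black paddle 28 mm wide (along x) and 12 mm thick.
- lever_paddle (a point): Point in the middle of the lever's thickness and width, in the paddle, 85 mm from the lever's axis; the face to push lies 6 mm off it, on the side that looks towards the blank (+y) and upwards.
- blank: Light wooden blank 64 x 100 x 40 mm (fixture's x, y, z), loose in the nest on the base plate, with two dark dowel holes on top. Origin: centre of its underside, at x 0, y 135, z 20 mm of the fixture (top at z 60 mm).
- sanding_block: Loose cork sanding block, 55 x 100 x 32 mm. Origin: centre of its underside.
- glue_jar: Loose upright jar, 60 mm diameter, 90 mm high. Origin: centre of its underside.
- tape_roll: Loose roll of tape lying flat, 96 mm outside, 72 mm inside diameter, 25 mm high. Origin: centre of its underside.
- offcut: Loose darker wooden offcut, 45 x 95 x 30 mm. Origin: centre of its underside.
Mind the look-alikes: they are no part of the job. Leave any green or pink look-alike of the blank alone.

How it is judged:
By the outcome, as a careful person would: the job done as asked, in the order asked, and still so for the second after the job is handed in, with the robot touching nothing.
It also fails if it takes over 51 s, if anything falls off the work surface, if the arm or the gripper's body presses on something with over 40 N, if the wrist force passes 120 N, or if a joint passes its speed limit or range.

ROBOT

A 6-joint arm with a two-finger parallel gripper is mounted at the origin on the work surface. World frame = base frame: x ahead of the robot, y to its left, z up, the work surface at z = 0. Lengths are in m, angles in rad, forces in N, time in s.
With the tool pointing down it reaches from about 0.275 to 0.975 m from the base axis. Payload 8.4 kg.
Tool frame: the origin (TCP) lies between the finger pads; the fingertips stand 8 mm ahead of it and the grasp point (between the pads) lies 11 mm behind it; z points along the fingers, y is the direction in which the jaws open and shut (so a half turn about z gives the same grasp; the last joint's range is limited). The gripper opens to 92 mm and grips with 3 to 60 N. Pads are 20 mm wide; open, the fingers measure 128 mm over their backs; the gripper's body (75 mm by 189 mm) begins 69 mm behind the grasp point.
Start: joints at [-0.002, 0.353, 1.633, -0, 1.155, -0.002], TCP at [0.625, -0, 0.194] pointing down, gripper open.
Joint ranges: [-2.63, 2.63], [-0.92, 2.1], [0.06, 2.66], [-1.3, 4.44], [0, 2.69], [-3.02, 3.02]. Speed limits (rad/s): [2.22, 2.22, 2.79, 3.14, 3.14, 3.14].

INTERFACE

Orientations are given as a unit quaternion [w, x, y, z].
In Python, from rig import robot, claw, solver, vision, finish_job, monitor gives the robot as it stands. Calls block until the motion is done:
- robot.move_pose(position, orientation): joint-space move of the TCP to a pose.
- robot.servo_line(position, feed=0.15, attitude=None): straight line of the TCP; attitude=None keeps the orientation; feed is the mean speed in m/s.
- robot.movej(angles): joint-space move.
- claw.ungrasp() and claw.gripper_close(grasp_force=None): open the fingers fully, or close them until they stop; grasp_force is the grip in N (None keeps the last).
- robot.pause(seconds).
- solver.ik(position, orientation): joint angles nearest the present ones, or None.
- vision.read_camera(name): name is "scene" or "side" or "wrist"; returns a dict with "frame" (420x560x3 uint8, blue, green, red), "fov_y" (degrees; the focal length in pixels is half the picture's height over the tangent of half this angle, whatever the lens; pixels are square), "cx", "cy" (the principal point, pixels), "R" (3x3) and "t" (3): a world point X has camera coordinates R X + t. Camera axes: x right, y down, z forward; pixel columns grow to the right and rows downward; lengths in m; the calibration is good to about 2 mm. A picture is of the moment at which its call begins. There is no depth.
A pose or a line that the arm cannot do raises robot.IKError and nothing moves.
- finish_job(): hands the job in, once; it reports no verdict.
Readings, each from a call of its own:
- monitor.get_time(): time.
- monitor.get_joints(): joint angles.
- monitor.get_qvel(): joint speeds.
- monitor.get_effort(): joint torques, N m.
- monitor.get_eef_pos(): TCP position.
- monitor.get_ee_rot(): TCP orientation.
- monitor.get_force(): force on the tool from outside, world axes, zero at the start.
- monitor.get_wrist_torque(): the same for the moment, N m.
- monitor.get_finger_gap(): finger opening in m.
Only numpy, scipy, OpenCV 4.12 (cv2) and the standard library are available. Lean on these libraries where they do the work, as an engineer would, in place of code of your own. Each camera call takes 0.05 s, during which the arm holds its last target.

## Working session

There is one attempt and no reset: what is moved stays moved. The work goes in short steps, each a Python script; the robot and the scene stay as the last script left them, time stands still between calls to the robot, and variables do not carry over. Pictures are saved under pics/ and viewed, and the job is handed in when it is done.

```bash
ls; mkdir -p pics; python3 - <<'E'
from rig import vision,monitor
import cv2,pickle
d={}
for n in("scene","side","wrist"):
    c=vision.read_camera(n);d[n]=c;cv2.imwrite(f"pics/{n}0.png",c["frame"]);print(n,c["fov_y"],c["cx"],c["cy"],c["R"],c["t"])
pickle.dump(d,open("c0.pkl","wb"))
print(monitor.get_time(),monitor.get_ee_rot())
E
```

```text
pics
scene 57.01806417481969 274.77945945804225 208.30029887269757 [[-0.67312376  0.73944157  0.0114271 ]
 [ 0.47225677  0.44169006 -0.76281284]
 [-0.56910276 -0.50807092 -0.64651836]] [ 0.33604045 -0.21005294  1.15652667]
side 47.60722865558743 282.59975269637425 206.00542178164036 [[-0.9750938  -0.22170337 -0.00629969]
 [-0.17178346  0.77289349 -0.61084049]
 [ 0.14029439 -0.59454459 -0.79172862]] [0.5933147  0.1065183  0.86734531]
wrist 58.552924935676984 275.23728178886114 211.55951016770146 [[ 9.99998462e-01 -2.40463550e-04 -1.73726190e-03]
 [ 2.25783049e-04 -9.64662459e-01  2.63488689e-01]
 [-1.73923076e-03 -2.63488676e-01 -9.64660921e-01]] [-0.62446252 -0.03000925  0.39173981]
0.15 [-3.86059412e-04  7.07105411e-01  7.07107948e-01 -3.71449909e-04]
```

View pics/scene0.png

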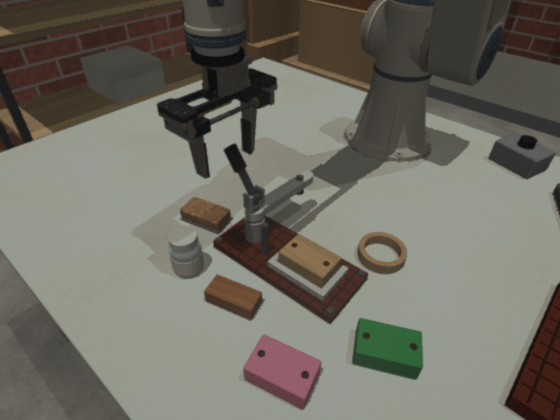

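View pics/side0.png

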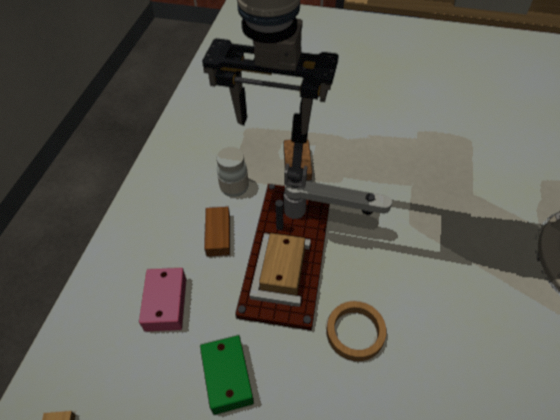

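View pics/wrist0.png

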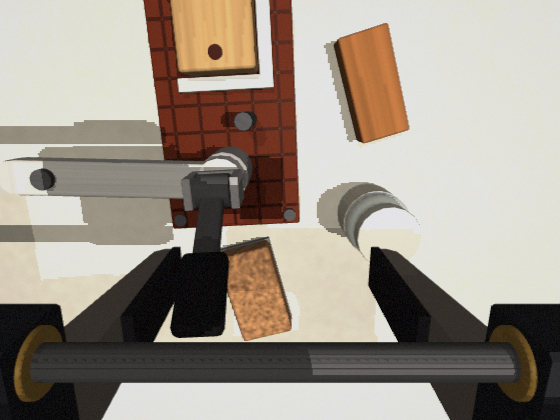

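```bash
python3 - <<'E'
import cv2
a=cv2.imread("pics/scene0.png");cv2.imwrite("pics/sc_crop.png",cv2.resize(a[130:310,200:400],None,fx=4,fy=4,interpolation=cv2.INTER_CUBIC)[:600*2][:, :800][:600*2])
b=cv2.imread("pics/side0.png");
cv2.imwrite("pics/sc_crop.png",cv2.resize(a[140:310,200:400],None,fx=3.5,fy=3.5,interpolation=cv2.INTER_CUBIC))
cv2.imwrite("pics/si_crop.png",cv2.resize(b[105:335,220:400],None,fx=2.6,fy=2.6,interpolation=cv2.INTER_CUBIC))
E
```

```text
(no output)
```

View pics/sc_crop.png

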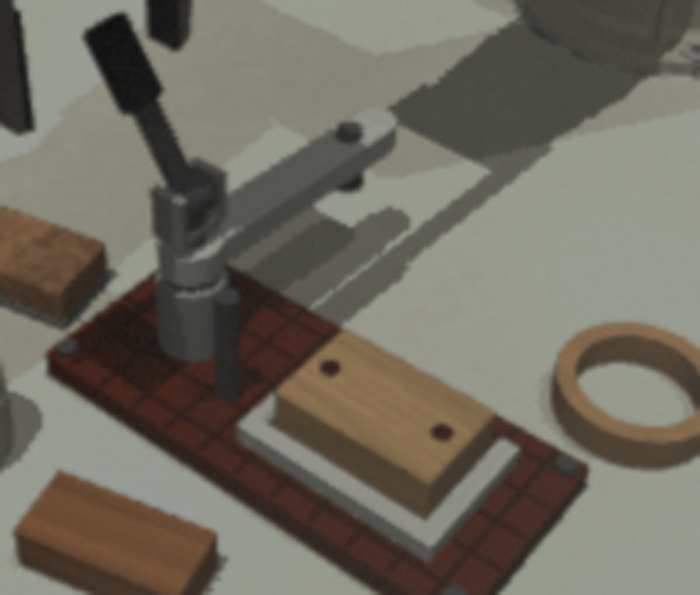

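View pics/si_crop.png

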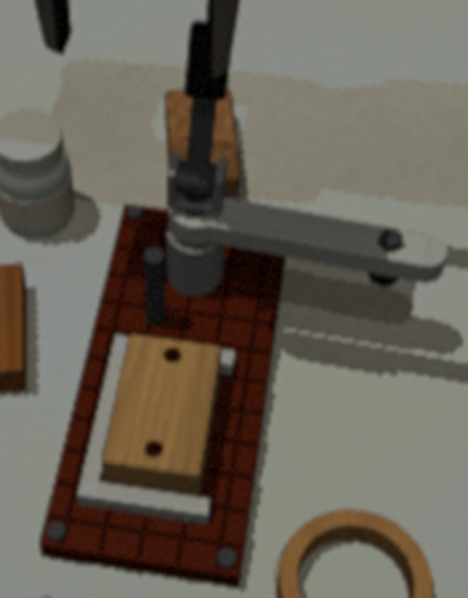

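```bash
cat > h.py <<'E'
import numpy as np,pickle
def proj(c,X):
    f=210/np.tan(np.radians(c["fov_y"])/2); p=np.asarray(c["R"])@X+np.asarray(c["t"]); return np.array([c["cx"]+f*p[0]/p[2],c["cy"]+f*p[1]/p[2]])
def F2W(q,P):
    x,y,a=q[:3];P=np.asarray(P,float)/1000;c,s=np.cos(a),np.sin(a)
    return np.array([x+c*P[0]-s*P[1],y+s*P[0]+c*P[1],P[2]])
def strap(th,r,z): return [-r*np.cos(th),r*np.sin(th),z]
def lev(l,r,off=0):
    b=0.35+l  # from vertical toward -y
    return [0,-r*np.sin(b)+off*np.cos(b),127+r*np.cos(b)+off*np.sin(b)]
E
cat > fit.py <<'E'
from h import *
from scipy.optimize import least_squares
d=pickle.load(open("c0.pkl","rb"))
S=lambda u,v:(200+u/3.5,140+v/3.5); D=lambda u,v:(220+u/2.6,105+v/2.6); W=lambda u,v:(u,v)
pts=[("scene",S(587,470),(-65,230,20)),("scene",S(48,357),(65,-60,20)),("scene",S(228,292),(21.5,45,96)),
("scene",S(340,333),(-32,85,60)),("scene",S(495,412),(-32,185,60)),("scene",S(428,482),(32,185,60)),("scene",S(277,393),(32,85,60)),
("side",D(127,205),(65,-60,20)),("side",D(43,543),(65,230,20)),("side",D(135,337),(32,85,60)),("side",D(222,347),(-32,85,60)),("side",D(203,487),(-32,185,60)),("side",D(103,467),(32,185,60)),("side",D(153,253),(21.5,45,96)),
("wrist",(244,121),(21.5,45,96)),("wrist",(299,222),(65,-60,20)),("wrist",(173,227),(-65,-60,20))]
P2=[("scene",S(348,128),"b"),("side",D(390,240),"b"),("wrist",(42,180),"b"),("side",D(448,257),"t"),("scene",S(397,125),"t"),
("scene",S(105,28),"l"),("wrist",(198,335),"l")]
def res(q):
    r=[]
    for n,uv,P in pts: r.append(proj(d[n],F2W(q,P))-uv)
    for n,uv,k in P2:
        P=strap(q[3],135,105) if k=="b" else strap(q[3],174,96) if k=="t" else lev(q[4],105)
        r.append((proj(d[n],F2W(q,P))-uv))
    return np.concatenate(r)
o=least_squares(res,[.6,.1,0,.1,.1],loss="soft_l1",f_scale=2)
print(o.x.round(4)); print(res(o.x).reshape(-1,2).round(1).tolist())
q=o.x
for n,P in dict(end=strap(q[3],160,99),pad=lev(q[4],85,6),tip=lev(q[4],105),axis=(0,0,127),pin=(21.5,45,96),home=(0,160,99)).items(): print(n,F2W(q,P).round(4))
E
python3 fit.py
```

```text
[0.5812 0.0202 0.0557 0.0764 0.2528]
[[1.8, -1.9], [-1.2, -1.7], [0.1, 0.7], [1.5, -2.8], [1.2, -1.1], [0.9, -0.0], [-1.0, -1.5], [-2.1, -0.1], [-2.5, 1.5], [-2.9, -1.5], [-0.5, -0.4], [-1.7, -3.8], [-1.8, -1.8], [-0.4, 1.4], [-1.4, -1.0], [0.8, -0.4], [-0.3, 1.3], [0.6, -0.8], [-0.3, -0.7], [-2.4, -0.7], [-1.1, 0.1], [-2.0, -4.0], [-1.2, -2.2], [-0.1, -0.2]]
end [0.4213 0.0235 0.099 ]
pad [ 0.5836 -0.023   0.2004]
tip [ 0.5846 -0.0392  0.2135]
axis [0.5812 0.0202 0.127 ]
pin [0.6002 0.0663 0.096 ]
home [0.5723 0.18   0.099 ]
```

```bash
cat >> h.py <<'E'
q0=np.array([0.5812,0.0202,0.0557,0.0764,0.2528])
def quat(th):
    a=q0[2]-th; w,z=np.cos(a/2),np.sin(a/2); s=2**-.5
    return [0.0,(w-z)*s,(w+z)*s,0.0]   # qz*(0,s,s,0)
def push(th,off,r=150,z=88):
    u=np.array([-np.cos(th),np.sin(th)]);t=np.array([np.sin(th),np.cos(th)]);p=r*u-off*t
    return F2W(q0,[p[0],p[1],z])
E
python3 - <<'E'
from h import *
from rig import *
from rig import robot,claw,solver,vision,monitor
import cv2
for th in (0.08,.6,1.1,1.57): print(th,push(th,25).round(3),quat(th),solver.ik(list(push(th,25)),quat(th)))
print(solver.ik(list(F2W(q0,[0,-75,141])),quat(0)))
robot.servo_line([.625,.01,.30],feed=.15)
claw.gripper_close(grasp_force=20)
p=push(.08,48)
robot.move_pose([p[0],p[1],.25],quat(.08))
robot.servo_line(list(p),feed=.12)
print(monitor.get_time(),monitor.get_eef_pos(),monitor.get_force(),monitor.get_finger_gap())
for n in("scene","side","wrist"):cv2.imwrite(f"pics/{n}1.png",vision.read_camera(n)["frame"])
E
```

```text
0.08 [ 0.431 -0.001  0.088] [0.0, np.float64(0.7156457254068198), np.float64(0.698463453379593), 0.0] [-6.14896976e-03  1.99590205e-01  2.13116603e+00 -4.44089210e-16
  8.10836421e-01  1.81510302e-02]
0.6 [0.44  0.076 0.088] [0.0, np.float64(0.8711542269992807), np.float64(0.4910094833924145), 0.0] [ 1.68778432e-01  2.22373905e-01  2.09990176e+00 -4.44089210e-16
  8.19316985e-01  7.13078432e-01]
1.1 [0.484 0.137 0.088] [0.0, np.float64(0.9655498419881392), np.float64(0.2602181827557016), 0.0] [ 2.73366283e-01  3.01610534e-01  1.98512070e+00 -4.44089210e-16
  8.54861424e-01  1.31766628e+00]
1.57 [0.548 0.169 0.088] [0.0, np.float64(0.9996010471623858), np.float64(0.028244406735877848), 0.0] [ 2.95889024e-01  3.96405726e-01  1.83684777e+00 -4.44089210e-16
  9.08339160e-01  1.81018902e+00]
[-9.56974809e-02  3.51654874e-01  1.76454300e+00 -4.44089210e-16
  1.02539477e+00 -1.51397481e-01]
4.6917 [ 0.43060512 -0.02416393  0.08851176] [0.19031749 0.80189963 0.18831698] 0.0005140191320948067
```

View pics/side1.png

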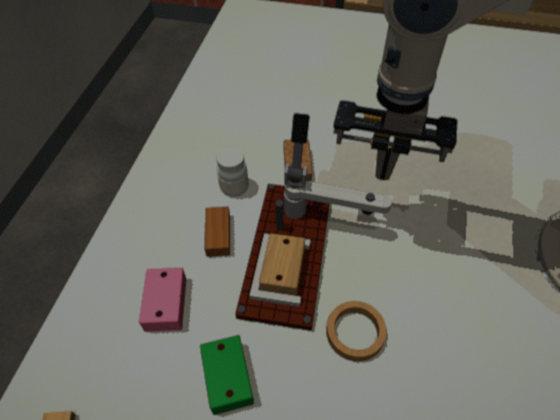

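View pics/wrist1.png

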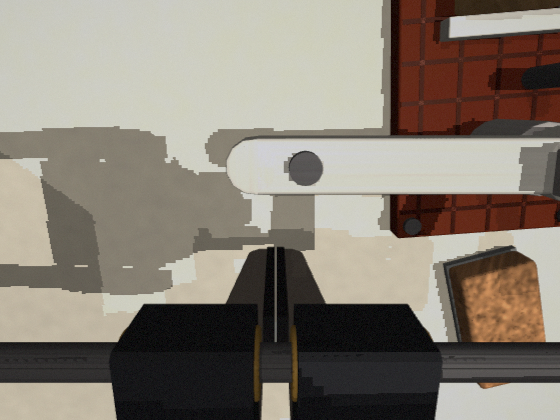

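The blank is the natural-wood piece in the white nest (side image 283,262). The look-alikes are pink (163,298), green (226,373) and the dark offcut (217,230). The closed fingers (wrist 275,250) sit on the trailing side of the strap (lower edge at row 193), so I'm starting the swing.

```bash
python3 - <<'E'
from h import *
from rig import robot,claw,solver,vision,monitor
import cv2
for th in np.r_[.08,np.linspace(.25,1.45,7)]:
    robot.servo_line(list(push(th,24)),feed=.1,attitude=quat(th))
    f=np.array(monitor.get_force());print(round(th,2),monitor.get_time(),f.round(1))
    if np.linalg.norm(f)>25: print("stop");break
for n in("scene","side","wrist"):cv2.imwrite(f"pics/{n}2.png",vision.read_camera(n)["frame"])
E
```

```text
0.08 5.2333 [0.  0.2 0.2]
0.25 5.6417 [ 0.5 -0.1  0.4]
0.45 6.0917 [-0.8 -0.3 -0.6]
0.65 6.5417 [-0.1 -0.8 -0.1]
0.85 6.9917 [-1.5 -0.  -0.9]
1.05 7.4417 [-0.  -1.1 -0.4]
1.25 7.8917 [-0.4  0.3 -0.1]
1.45 8.3417 [-0.1  0.4  0.2]
```

View pics/side2.png

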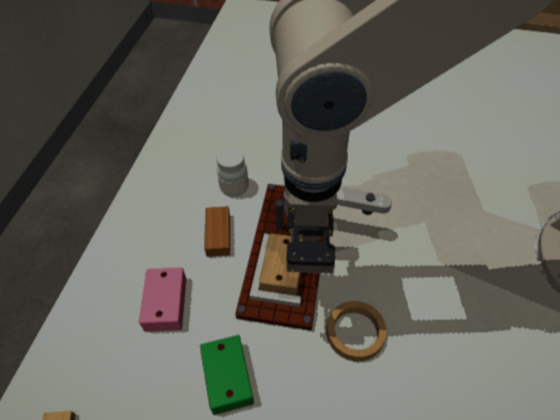

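View pics/wrist2.png

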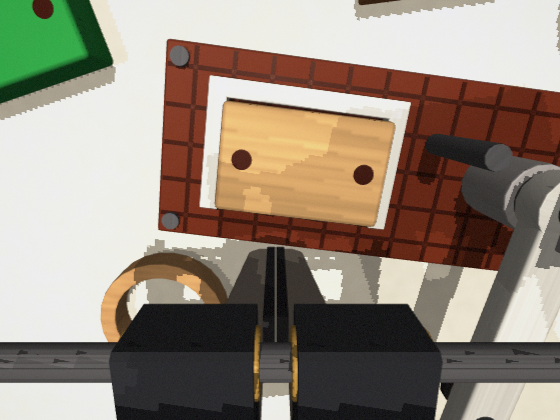

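```bash
python3 - <<'E'
import cv2,numpy as np
from rig import monitor
print(monitor.get_eef_pos(),monitor.get_ee_rot(),monitor.get_finger_gap())
a=cv2.imread("pics/scene2.png");b=cv2.imread("pics/side2.png")
cv2.imwrite("pics/m2.png",np.hstack([cv2.resize(a[130:330,200:390],(390,410),interpolation=3),cv2.resize(b[120:330,220:410],(390,410),interpolation=3)]))
E
```

```text
[0.53017495 0.16314686 0.08786796] [ 1.14592286e-04  9.96023546e-01  8.90889612e-02 -4.89934122e-04] 0.0006931926334126465
```

View pics/m2.png

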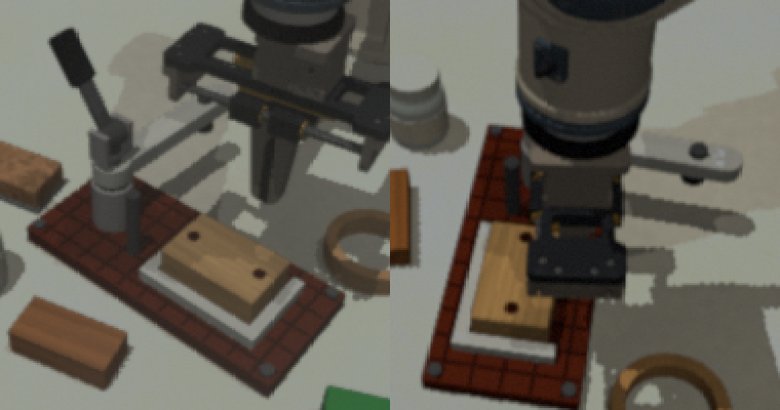

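```bash
python3 - <<'E'
import cv2,numpy as np
from h import *
d=pickle.load(open("c0.pkl","rb"))
out=[]
for n,s in(("scene",(200,80)),("side",(300,60))):
    a=cv2.imread(f"pics/{n}1.png");k=4;w,h=100,145
    if n=="scene": s=(270,80)
    else: s=(330,95)
    m=cv2.resize(a[s[1]:s[1]+h,s[0]:s[0]+w],None,fx=k,fy=k,interpolation=3)
    def dot(X,c):
        p=((proj(d[n],X)-s)*k).astype(int);cv2.circle(m,tuple(map(int,p)),3,c,-1)
    dot(np.array([.4306,-.0242,.0805]),(0,0,255))
    dot(F2W(q0,strap(q0[3],150,99)),(0,255,0))
    dot(F2W(q0,strap(q0[3],150,79)),(255,0,0))
    dot(F2W(q0,strap(q0[3],174,89)),(255,0,255))
    out.append(m)
cv2.imwrite("pics/m1.png",np.hstack(out))
E
```

```text
(no output)
```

View pics/m1.png

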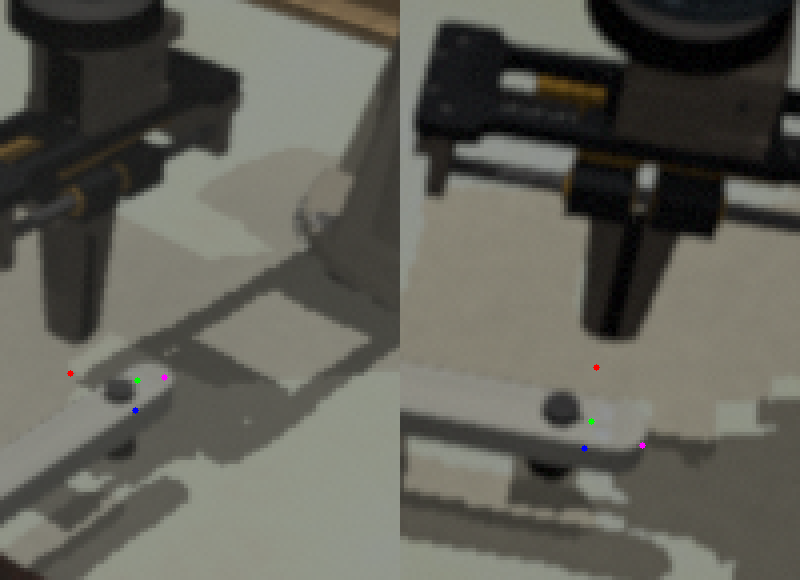

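```bash
python3 - <<'E'
from h import *
from scipy.optimize import least_squares
from rig import vision,monitor
import cv2
d=pickle.load(open("c0.pkl","rb"))
# check cams unchanged
for n in("scene","side"):
    c=vision.read_camera(n); print(np.abs(c["R"]-d[n]["R"]).max(),np.abs(c["t"]-d[n]["t"]).max())
c=vision.read_camera("wrist");R=np.asarray(c["R"]);C=-R.T@c["t"];print("cam",C,monitor.get_eef_pos())
obs=[("scene",(287.5,165)),("side",(383,179.3))]
o=least_squares(lambda X:np.r_[tuple(proj(d[n],X)-u for n,u in obs)],[.43,-.02,.09]);print(o.x,o.fun)
E
```

```text
0.0 0.0
0.0 0.0
cam [0.60407989 0.17642051 0.27922579] [0.53076998 0.16343282 0.08802478]
[ 0.42691946 -0.02838114  0.09866046] [ 0.16941535  0.24771069  0.031733   -0.24196678]
```

```bash
python3 - <<'E'
from h import *
import cv2
d=pickle.load(open("c0.pkl","rb"))
out=[]
for n,s in(("scene",(180,95)),("side",(220,70))):
    a=cv2.imread(f"pics/{n}0.png");k=4;w,h=100,100
    if n=="side": s=(225,75)
    m=cv2.resize(a[s[1]:s[1]+h,s[0]:s[0]+w],None,fx=k,fy=k,interpolation=3)
    for x in(.579,.561,.671,.689):
      for y in(-.01,.01):
        p=((proj(d[n],np.array([x,y,.186]))-s)*k).astype(int);cv2.circle(m,tuple(map(int,p)),3,(0,0,255),-1)
    out.append(m)
cv2.imwrite("pics/m0.png",np.hstack(out))
E
```

```text
(no output)
```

View pics/m0.png

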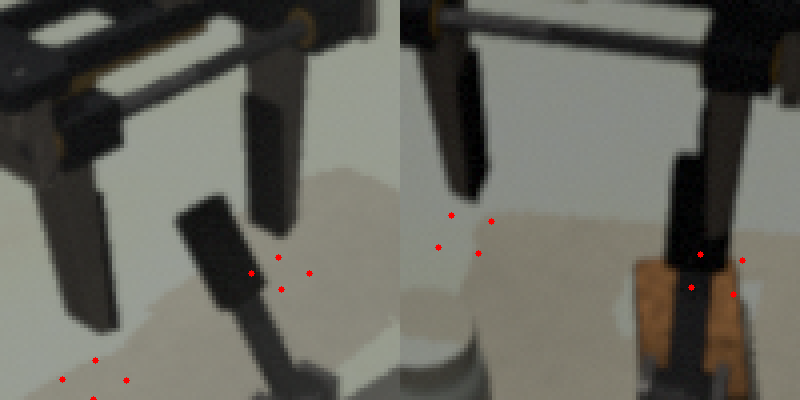

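The strap did not move, because the finger passed over it. Triangulating the fingertip puts it about 11–12 mm above the TCP, not 8 mm below it, and the open-finger picture from the start shows the same offset. I'll redo the push lower with this correction.

```bash
python3 - <<'E'
from h import *
from rig import robot,claw,solver,vision,monitor
import cv2
p=np.array(monitor.get_eef_pos())
robot.servo_line([p[0],p[1],.16],feed=.2)
p=push(.08,46,z=72)
robot.servo_line([p[0],p[1],.16],feed=.25,attitude=quat(.08))
robot.servo_line(list(p),feed=.12)
d=pickle.load(open("c0.pkl","rb"))
print(monitor.get_time(),monitor.get_eef_pos(),monitor.get_force())
for th in (.08,.25,.4):
    robot.servo_line(list(push(th,24,z=72)),feed=.08,attitude=quat(th))
    f=np.array(monitor.get_force());print(round(th,2),monitor.get_time(),f.round(1))
    if np.linalg.norm(f)>20: print("stop");break
for n in("scene","side","wrist"):cv2.imwrite(f"pics/{n}3.png",vision.read_camera(n)["frame"])
a=cv2.imread("pics/scene3.png");b=cv2.imread("pics/wrist3.png")
cv2.imwrite("pics/m3.png",np.hstack([cv2.resize(a[80:300,190:390],(400,440),interpolation=3),cv2.resize(b,(400,300))[:440] if 0 else cv2.copyMakeBorder(cv2.resize(b,(400,300)),0,140,0,0,0)]))
E
```

```text
11.625 [ 0.43059473 -0.02209402  0.07242773] [ 0.15070502 -0.49977933 -0.28165746]
0.08 12.05 [0.3 0.6 0.7]
0.25 12.525 [-0.2  0.4  0.7]
0.4 12.9583 [ 0.3 -0.5  0.4]
```

View pics/m3.png

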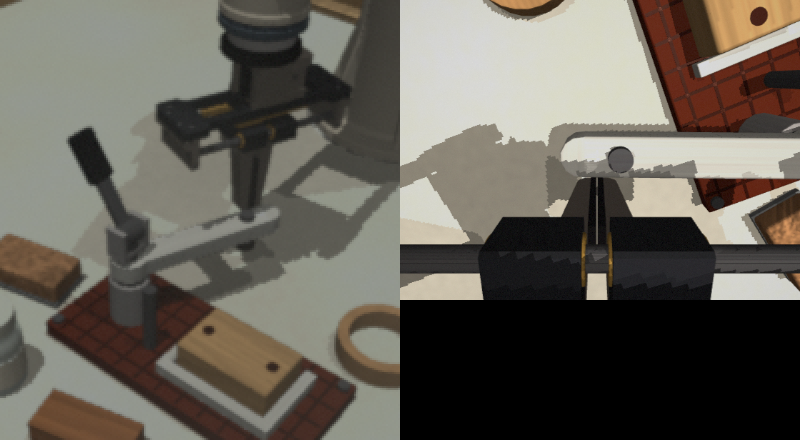

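Now the strap turns with the finger (scene 3 shows it swung). Continuing.

```bash
python3 - <<'E'
from h import *
from rig import robot,claw,solver,vision,monitor
import cv2
def go(th,feed):
    robot.servo_line(list(push(th,24,z=72)),feed=feed,attitude=quat(th))
    f=np.array(monitor.get_force());print(round(th,3),round(monitor.get_time(),2),f.round(1));return np.linalg.norm(f[:2])
ok=True
for th in np.linspace(.6,1.4,5):
    if go(th,.08)>20: ok=False;print("stop");break
if ok:
    for th in np.arange(1.43,1.68,.015):
        if go(th,.04)>8: print("contact");break
for n in("scene","side","wrist"):cv2.imwrite(f"pics/{n}4.png",vision.read_camera(n)["frame"])
a=cv2.imread("pics/scene4.png");b=cv2.imread("pics/wrist4.png")
cv2.imwrite("pics/m4.png",np.hstack([cv2.resize(a[80:300,190:390],(400,440),interpolation=3),cv2.copyMakeBorder(cv2.resize(b,(400,300)),0,140,0,0,0)]))
E
```

```text
0.6 13.63 [-0.1  0.4 -1. ]
0.8 14.16 [-0.2  0.3  0.6]
1.0 14.68 [-0.3  0.3 -0.5]
1.2 15.21 [ 0.2  0.2 -0.3]
1.4 15.73 [ 0.6  1.1 -0.2]
1.43 16.0 [-0.1 -0.3  0.1]
1.445 16.25 [-1.1 -0.4 -0. ]
1.46 16.5 [ 0.1 -0.   0.2]
1.475 16.75 [-1.  -0.4 -1.1]
1.49 17.0 [-0.2 -0.5  0.6]
1.505 17.25 [ 0.4 -0.  -0. ]
1.52 17.5 [-1.1  0.1  0.4]
1.535 17.75 [ 0.4 -0.4 -0.4]
1.55 18.0 [-0.3 -0.4 -0.6]
1.565 18.25 [-0.7  0.3 -0.2]
1.58 18.5 [-1.3  0.7  0.2]
1.595 18.75 [-4.3  0.  -0.4]
1.61 19.0 [-6.   0.8 -0.4]
1.625 19.25 [-6.5  0.1  0.3]
1.64 19.5 [-8.3  1.1  1.8]
contact
```

View pics/m4.png

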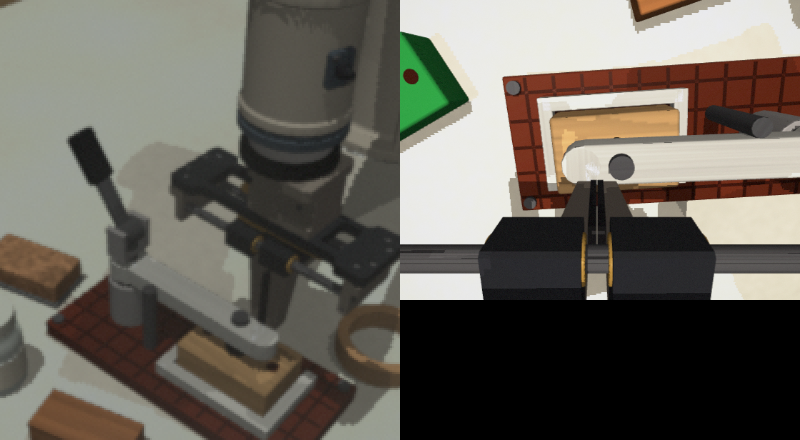

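```bash
cat >> h.py <<'E'
def lp(l,dz=0):
    c=lev(l,85,6); return F2W(q0,[0,c[1]+10,c[2]-11-dz])
E
python3 - <<'E'
from h import *
from rig import robot,claw,solver,vision,monitor
import cv2
p=push(1.57,50,z=72)
robot.servo_line(list(p),feed=.1)
robot.servo_line([p[0],p[1],.25],feed=.2)
h=lp(0)
robot.move_pose([h[0],h[1],.26],quat(0))
im={}
for n in("scene","side","wrist"):im[n]=vision.read_camera(n)["frame"];cv2.imwrite(f"pics/{n}5.png",im[n])
print(monitor.get_time(),monitor.get_eef_pos())
cv2.imwrite("pics/m5.png",np.hstack([cv2.resize(im["scene"][90:310,190:390],(400,440),interpolation=3),cv2.resize(im["side"][90:310,200:400],(400,440),interpolation=3)]))
E
```

```text
23.05 [0.58187475 0.00698737 0.25991417]
```

View pics/m5.png

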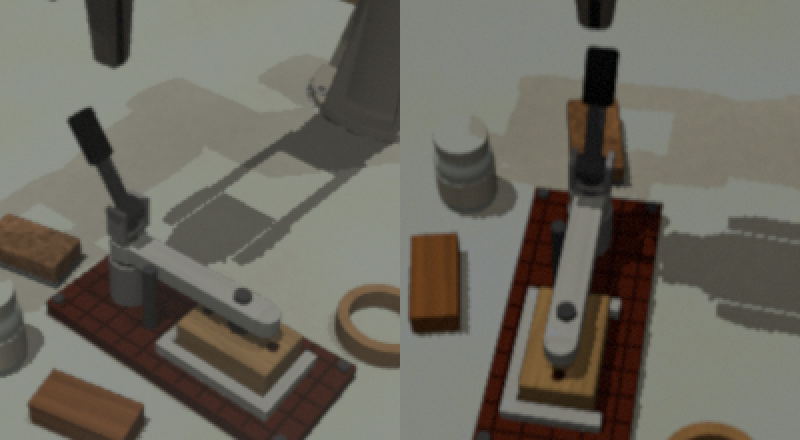

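View pics/wrist5.png

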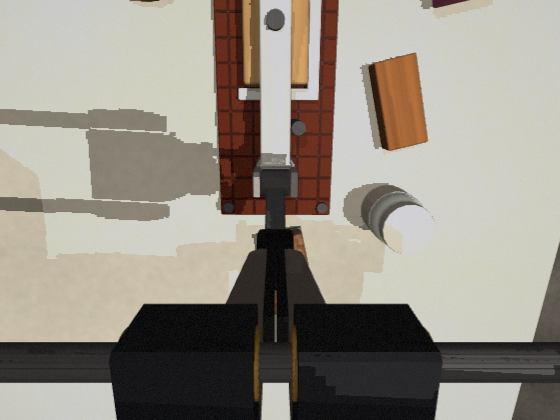

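The strap is home: in the wrist view it runs straight up the plate with its edge at column 291, touching the pin at (299,128). The paddle is centred under the fingers, so the lever is next.

```bash
python3 - <<'E'
from h import *
from rig import robot,claw,solver,vision,monitor
import cv2
def go(p,feed,tag):
    robot.servo_line(list(p),feed=feed)
    f=np.array(monitor.get_force());print(tag,round(monitor.get_time(),2),f.round(1),np.round(monitor.get_eef_pos(),4));return f
go(lp(0),.1,"pre")
ok=True
for l in np.linspace(.2,1.221,7):
    f=go(lp(l),.05,round(l,2))
    if np.linalg.norm(f)>30: ok=False;break
dz=0
while ok and dz<14:
    dz+=2
    f=go(lp(1.221,dz),.04,dz)
    if f[2]>16: break
im={}
for n in("scene","side"):im[n]=vision.read_camera(n)["frame"];cv2.imwrite(f"pics/{n}6.png",im[n])
cv2.imwrite("pics/m6.png",np.hstack([cv2.resize(im["scene"][90:310,190:390],(400,440),interpolation=3),cv2.resize(im["side"][90:310,200:400],(400,440),interpolation=3)]))
E
```

```text
pre 23.82 [ 0.5 -0.9  0.7] [0.5823 0.0067 0.1983]
0.2 24.32 [-0.2  0.3 -0.1] [ 0.5828 -0.0094  0.1916]
0.37 24.76 [-0.1  0.7 -0.6] [ 0.5833 -0.0216  0.1836]
0.54 25.2 [-0.7  0.5  0.1] [ 0.5838 -0.0323  0.1738]
0.71 25.64 [-0.5  0.3 -0.2] [ 0.5843 -0.0411  0.1623]
0.88 26.08 [0.9 0.8 0.5] [ 0.5846 -0.0479  0.1495]
1.05 26.52 [0.3 0.6 0.1] [ 0.5848 -0.0525  0.1358]
1.22 26.97 [-0.1  0.2  0.9] [ 0.5849 -0.0546  0.1214]
2 27.22 [ 0.4  0.  -0.6] [ 0.5853 -0.0546  0.1199]
4 27.47 [0.3 0.  0.4] [ 0.5854 -0.0547  0.1179]
6 27.72 [ 0.1  0.5 -1.1] [ 0.5853 -0.0547  0.1158]
8 27.97 [0.2 0.4 0.2] [ 0.5852 -0.0546  0.1138]
10 28.22 [-3.6 -0.4  9.3] [ 0.5854 -0.0546  0.1127]
12 28.47 [-9.   0.3 25.9] [ 0.5856 -0.0547  0.1124]
```

View pics/m6.png

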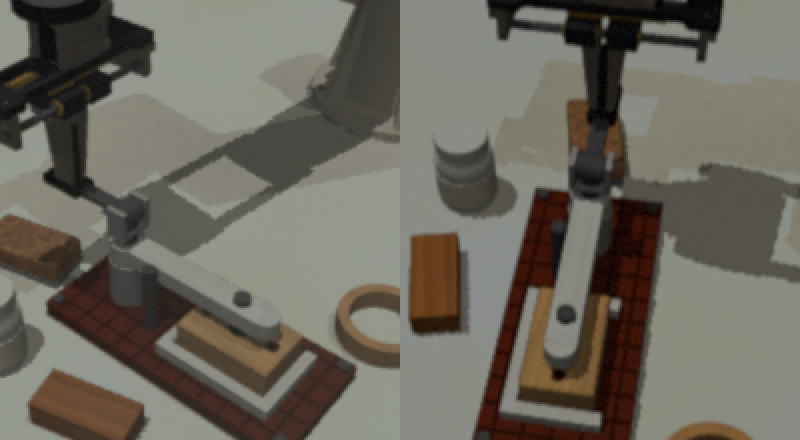

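```bash
python3 - <<'E'
from h import *
from rig import robot,claw,solver,vision,monitor
import cv2
print(monitor.get_force())
p=lp(1.221,0);robot.servo_line([p[0],p[1],.22],feed=.15)
robot.servo_line([p[0],p[1]-.05,.27],feed=.2)
print(monitor.get_time(),monitor.get_force())
d=pickle.load(open("c0.pkl","rb"));out=[]
for n,s in(("scene",(190,130)),("side",(250,95))):
    a=vision.read_camera(n)["frame"];cv2.imwrite(f"pics/{n}7.png",a)
    m=cv2.resize(a[s[1]:s[1]+150,s[0]:s[0]+100],None,fx=4,fy=4,interpolation=3)
    for l,c in((1.221,(0,0,255)),(1.0,(0,255,0))):
      for r,o,x in((105,6,-14),(105,6,14),(105,-6,14),(55,6,-14),(55,6,14)):
        P=lev(l,r,o);P[0]=x
        u=(proj(d[n],F2W(q0,P))-s)*4;cv2.circle(m,tuple(map(int,u)),2,c,-1)
    out.append(m)
cv2.imwrite("pics/m7.png",np.hstack(out)); cv2.imwrite("pics/wrist7.png",vision.read_camera("wrist")["frame"])
E
```

```text
[-8.82120809  0.26149437 26.00417654]
29.95 [ 0.06687579 -0.27964185 -0.11379855]
```

View pics/m7.png

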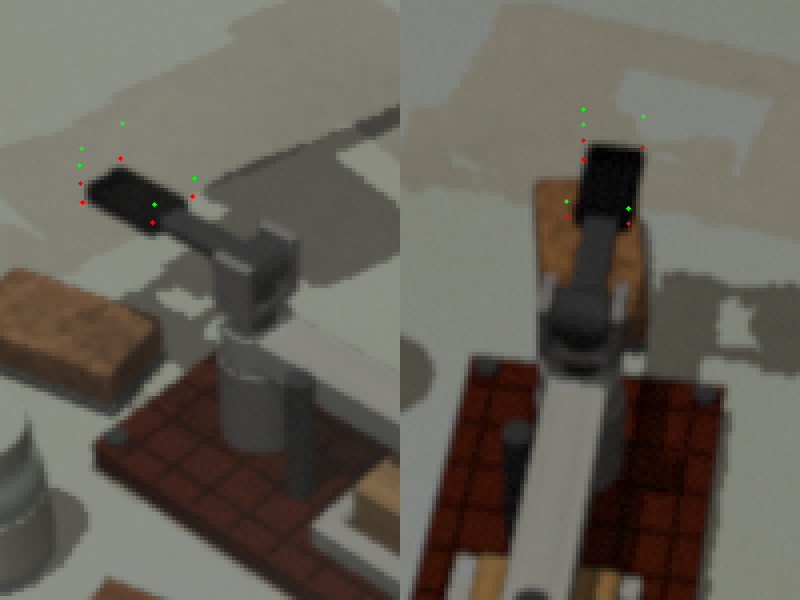

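View pics/wrist7.png

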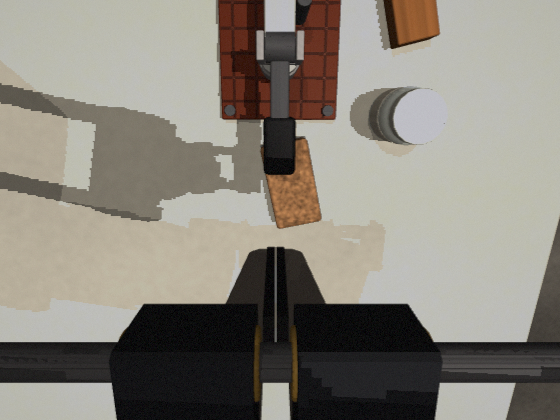

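```bash
python3 - <<'E'
import cv2,numpy as np
f=lambda n,i:cv2.imread(f"pics/{n}{i}.png")
cv2.imwrite("pics/m8.png",np.hstack([cv2.resize(f("scene",7)[170:320,160:410],(400,240),interpolation=3),cv2.resize(f("side",7)[130:360,200:400],(400,460),interpolation=3)[:240*2][:240]]) )
cv2.imwrite("pics/m9.png",cv2.resize(f("side",7)[120:360,190:400],(525,600),interpolation=3))
for n,m in(("scene",5),("side",5)):
  dd=cv2.absdiff(f(n,7),f(n,m)).max(2)
E
```

```text
(no output)
```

View pics/m9.png

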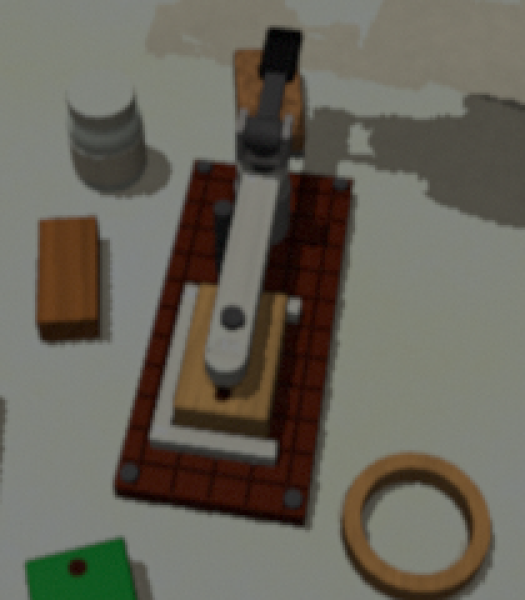

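View pics/scene7.png

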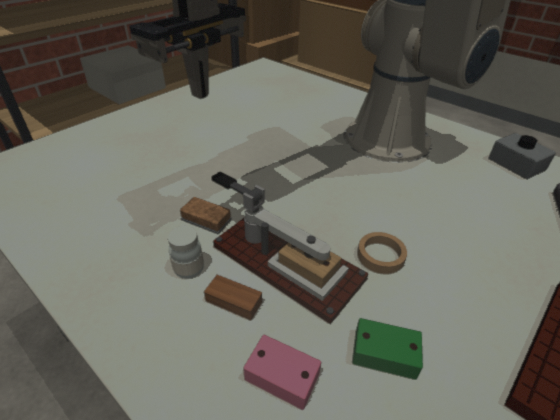

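The strap lies over the blank and against the pin (scene 290,235), and the lever is level (scene 225,180). The blank is in its nest (310,258), the loose items are where they started, and the arm is clear.

```bash
python3 - <<'E'
from rig import finish_job,monitor
print(monitor.get_time());finish_job()
E
```

```text
30.1
the job is handed in; nothing more can be done
```

The blank is clamped: I swung the strap round to its stop pin with the side of the closed fingers, pushed the cam lever fully down, backed the arm clear and handed the job in at about 30 s.

- **Missed first sweep:** the first pass went over the strap without moving it. In the pictures the fingertips sat about 10 mm above the TCP, not 8 mm ahead of it, so I repeated the push lower and it worked.
- **Strap:** the push force rose to 8 N at the stop angle, and the pictures show the strap against the pin and over the blank.
- **Lever:** it stopped hard at 26 N. The pictures show it level, about 3 pixels off its predicted position, in line with my other fitting errors.
- **Fingertip height disagrees:** the lever's stop height puts the fingertips about 20 mm above the TCP, against the roughly 10 mm I had triangulated. I did not resolve this.
- **Surroundings:** in the last pictures the blank is in its nest and the four loose items and the look-alikes show no movement by eye.

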